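# Release the ratchet clamp that holds the larger rock

### The job

Two ratchet clamps on the worktop each hold a rock; the larger rock is wanted next, so open the clamp that holds it. With a fingertip in the recess of its sliding jaw, press the release lever down and, keeping it pressed, push the jaw back along its bed fully home against the end stop, then let the lever spring up. Do not pinch or lift anything: leave both rocks lying where they are, and leave the other clamp and the loose things around alone.

Things in the scene. Friction and masses are not known exactly. Their poses are not given: they have to be found in the camera images.
- clamp_a: Grey bench clamp, one of two alike, fixed; holds the larger rock. Base 72 x 300 x 10 mm. Origin: on the worktop under its middle. y axis: along the bed from fixed jaw (face at y = -108 mm) to end stop (y = 143.5 to 154.5 mm, 52 mm high): the jaw opens to +y. z up. Steel bed 44 mm wide, top at z = 24 mm, tooth rack (pitch 7 mm) on its +y half. Fixed jaw 64 mm wide, top at z = 58 mm.
- jaw_a (a joint): Sliding jaw of clamp_a: gap between the jaw faces (m), grows as the jaw is pushed to the clamp's +y. Starts near 0.041; 0.1395 = fully open, at the end stop. Friction about 2.5 N when released. With the lever up the ratchet lets the jaw close, but open by 7 mm at most. Jaw 112 mm long, 60 mm wide.
- lever_a (a joint): Release lever of clamp_a: 0 = up (pawl in the rack), 0.29 rad = fully pressed; pawl clear of the teeth above 0.18. At rest it reads 0 to 0.05, or up to 0.2 with the pawl on a tooth. A spring resists, about 2 N at first and 6 N fully pressed, and lifts it when let go: keep it pressed while the jaw is pushed.
- release_a (a point): Top middle of the round steel roll on the release lever of clamp_a (roll 36 mm across the clamp, 10 mm thick), 51 mm above the worktop when up; its middle is 10 mm from the cross wall (push_a). Pressed straight down it sinks 9 mm to its stop, tilting up to 4 mm away from the wall; the pawl is clear after 5.5 mm.
- push_a (a point): Sliding jaw of clamp_a: top edge, middle, of the cross wall that closes the finger recess on the +y side; wall 60 mm wide, 47 to 66 mm above the worktop; a fingertip pushes it to +y. Recess: 44 mm along y, from the 58 mm high jaw block to this wall, side cheeks only 32 mm high; jaw face 64 mm from here. Behind the wall: a 60 mm high hood over the pawl.
- clamp_b: Grey bench clamp, one of two alike, fixed; holds the smaller rock. Base 72 x 300 x 10 mm. Origin: on the worktop under its middle. y axis: along the bed from fixed jaw (face at y = -108 mm) to end stop (y = 143.5 to 154.5 mm, 52 mm high): the jaw opens to +y. z up. Steel bed 44 mm wide, top at z = 24 mm, tooth rack (pitch 7 mm) on its +y half. Fixed jaw 64 mm wide, top at z = 58 mm.
- jaw_b (a joint): Sliding jaw of clamp_b: gap between the jaw faces (m), grows as the jaw is pushed to the clamp's +y. Starts near 0.027; 0.1395 = fully open, at the end stop. Friction about 2.5 N when released. With the lever up the ratchet lets the jaw close, but open by 7 mm at most. Jaw 112 mm long, 60 mm wide.
- lever_b (a joint): Release lever of clamp_b: 0 = up (pawl in the rack), 0.29 rad = fully pressed; pawl clear of the teeth above 0.18. At rest it reads 0 to 0.05, or up to 0.2 with the pawl on a tooth. A spring resists, about 2 N at first and 6 N fully pressed, and lifts it when let go: keep it pressed while the jaw is pushed.
- release_b (a point): Top middle of the round steel roll on the release lever of clamp_b (roll 36 mm across the clamp, 10 mm thick), 51 mm above the worktop when up; its middle is 10 mm from the cross wall (push_b). Pressed straight down it sinks 9 mm to its stop, tilting up to 4 mm away from the wall; the pawl is clear after 5.5 mm.
- push_b (a point): Sliding jaw of clamp_b: top edge, middle, of the cross wall that closes the finger recess on the +y side; wall 60 mm wide, 47 to 66 mm above the worktop; a fingertip pushes it to +y. Recess: 44 mm along y, from the 58 mm high jaw block to this wall, side cheeks only 32 mm high; jaw face 64 mm from here. Behind the wall: a 60 mm high hood over the pawl.
- rock_large: Larger rock, dark grey, 51 x 38 x 31 mm, loose, between the jaws of clamp a on its bed. Origin: centre of its underside.
- rock_small: Smaller rock, reddish brown, 39 x 25 x 22 mm, loose, between the jaws of clamp b on its bed. Origin: centre of its underside.
- weight_mid: Brass weight, 25 mm across, 27 mm high, standing between the two clamps; a bystander. Origin: centre of its underside.
- weight_big: Brass weight, 32 mm across, 34 mm high, at the right near edge; a bystander. Origin: centre of its underside.
- weight_tiny: Brass weight, 20 mm across, 22 mm high, at the right near edge; a bystander. Origin: centre of its underside.
- brush: Wooden brush, 34 x 105 x 24 mm, lying to the left; a bystander. Origin: centre of its underside.
Not all that is in view belongs to the job. What is shaped like the rock_large but purple is not meant.

How it is judged:
On the way, in this order (a step that is already met when the one before it is completed fails the run):
1. the release lever of the clamp with the larger rock is pressed while its jaw is still closed on the rock (value of joint lever_a above 0.17 rad and value of joint jaw_a below 0.055 m), for 0.1 s.
2. that jaw is pushed back to the end stop (value of joint jaw_a above 0.1355 m), for 0.2 s.
At the end, for the whole second after the job is handed in: The sliding jaw of the clamp with the larger rock stands within 4 mm of its end stop, at rest, its release lever sprung up; both rocks lie within 12 mm of where they started and the other clamp's jaw is still closed on the smaller rock (value of joint jaw_a above 0.1355 m and value of joint lever_a below 0.21 rad and velocity of joint jaw_a below 0.005 m/s and value of joint jaw_b below 0.034 m and distance of each of rock_large, rock_small from where it was at the start of the episode below 0.012 m and linear speed of each of rock_large, rock_small below 0.01 m/s); the robot touches nothing.
It fails at once if the larger rock is shifted, carried or lifted (more than 12 mm) (distance of rock_large from where it was at the start of the episode above 0.012 m).
It fails at once if the smaller rock is shifted, carried or lifted (more than 12 mm) (distance of rock_small from where it was at the start of the episode above 0.012 m).
It fails at once if the other clamp is released or opened (value of joint lever_b above 0.15 rad or value of joint jaw_b above 0.034 m).
It fails at once if a loose thing standing around is shifted by more than 20 mm (distance of any of weight_mid, weight_big, weight_tiny, brush from where it was at the start of the episode above 0.02 m).
It also fails if it takes over 40 s, if anything falls off the work surface, if the arm or the gripper's body presses on something with over 40 N, if the wrist force passes 120 N, or if a joint passes its speed limit or range.

### The arm

A 6-joint arm with a two-finger parallel gripper is mounted at the origin on a cart in front of the work surface, level with it; the furniture and walls round the work are solid. World frame = base frame: x ahead of the robot, y to its left, z up, the work surface at z = 0. Lengths are in m, angles in rad, forces in N, time in s.
With the tool pointing down it reaches from about 0.375 to 0.75 m from the base axis. Payload 9 kg.
Tool frame: the origin (TCP) lies on the centre line of the jaws, within the pads' length; the fingertips stand 11 mm ahead of it and the grasp point (between the pads) lies 8 mm behind it; z points along the fingers, y is the line along which they close (so a half turn about z gives the same grasp; the last joint's range is limited). The gripper opens to 85 mm and grips with 20 to 120 N. Pads are 22 mm wide; open, the fingers measure 114 mm over their backs; the gripper's body (76 mm by 85 mm) begins 54 mm behind the grasp point. The pads swing forward as they close: fully open they stand 13 mm farther back than shut.
Start: joints at [1.125, 0.104, 0.097, 1.564, 0, 1.353], TCP at [0.136, 0.585, 0.242] pointing down, gripper open.
Joint ranges: [-2.99, 2.99], [-0.84, 1.86], [-1.1, 1.16], [-1.84, 2.11], [-1.51, 1.56], [-3.14, 3.14]. Speed limits (rad/s): [2.22, 2.22, 2.57, 3.14, 3.14, 3.14].

### API

Orientations are given as a unit quaternion [w, x, y, z].
In Python, from plant import ctrl gives the robot as it stands.
- The arm moves only by the tool apply_moves, never from a script. Its argument "series" is a list of rows, each a list of 7 numbers: the turn, a rotation vector about the tool's x, y, z in rad, then the shift along the tool's x, y, z in mm, then the finger opening in mm, from 0 to 85.4. A call has 1 to 12 rows; each row shifts and turns the commanded pose from where the row before left it, along the tool's axes as they then stand; what a row does not reach is not made up. A row lasts 1/8 s, in which the tool goes at most 62.5 mm and 10.7 degrees, less where a joint would pass 70% of its speed; a pose out of reach is approached as far as the arm can. A call is refused whole if a number of a shift passes 62.5 or a number of a turn 0.188, either way. A call with a gripper value outside its range is refused whole. The fingers move at their own pace and stop on an object; the grip force is fixed at half the most. Time passes only in rows, so rows that do not move let the fingers close. It gives the time, the measured TCP pose, the force, the opening and the grip force at its end, in the units of the state.
- ctrl.sense(): the state, without advancing time (a new reading comes with each control period).
- ctrl.camera(name): name is "side" or "top" or "wrist"; returns the picture (420x560x3 uint8, red, green, blue); there is no depth.
- ctrl.camera_model(name): a dict with "mtx" (3x3 intrinsics, pixels), "dist" ([k1, k2, p1, p2, k3] as OpenCV has them; the pictures are not rectified), "extrinsics" (4x4, takes a point from camera to world coordinates). Camera axes: x right, y down, z forward; pixel columns grow to the right and rows downward; lengths in m; the calibration is good to about 2 mm. A picture is of the moment at which its call begins: read the wrist's pose just before it. camera_model takes no time and is no camera call; for the wrist camera it gives the pose at the moment of the call.
- ctrl.sign_off(): hands the job in; it is judged then, once.
The state is a dict: "time_s": time; "qpos": joint angles; "dq": joint speeds; "joint_efforts": joint torques, N m; "position": TCP position; "orientation": TCP orientation; "wrist_force": force on the tool from outside, world axes, zero at the start; "wrist_torque": the same for the moment, N m; "finger_gap": opening from 0.0 (shut) to 1.0 (fully open); "gripper_force": force on a finger pad.
Only numpy, scipy, OpenCV 4.12 (cv2) and the standard library are available. Lean on these libraries where they do the work, as an engineer would, in place of code of your own. Each camera call takes 0.05 s, during which the arm holds its last target. There are 200 camera calls.

## Working session

There is one attempt and no reset: what is moved stays moved. The work goes in short steps, Python scripts to look and compute and a tool call to move; the robot and the scene stay as the last step left them, time stands still between calls to the robot, and variables do not carry over. Pictures are saved under pics/ and viewed, at most 10 in all, crops included, and the job is handed in when it is done.

Besides the shell and the picture viewer there is one more tool, called after ">>>" as name(argument=value, ...), one argument or row to a line, values as JSON. apply_moves: Moves the arm, as the interface text tells. Its arguments: {"type":"object","properties":{"series":{"type":"array"}},"required":["series"]}

```bash
mkdir -p pics
python3 - <<'E'
from plant import ctrl
import cv2
s=ctrl.sense();print(s["time_s"],s["position"],s["orientation"],s["finger_gap"])
for n in("top","side"):
    cv2.imwrite(f"pics/{n}0.png",ctrl.camera(n)[:,:,::-1]);
    m=ctrl.camera_model(n);print(m)
E
```

```text
0.0 [0.13535288 0.58420216 0.24151429] [-2.01104567e-04  1.13655041e-01  9.93520051e-01 -6.32073007e-04] 1.0014647579040326
{'mtx': array([[380.36313631,   0.        , 277.4257356 ],
       [  0.        , 380.36313631, 212.49381494],
       [  0.        ,   0.        ,   1.        ]]), 'dist': array([-0.00506657,  0.        ,  0.        ,  0.        ,  0.        ]), 'extrinsics': array([[-0.00506278, -0.98687326,  0.16141725,  0.39084533],
       [-0.99994421,  0.00349963, -0.00996677,  0.13588239],
       [ 0.00927104, -0.16145871, -0.98683592,  1.04008311],
       [ 0.        ,  0.        ,  0.        ,  1.        ]])}
{'mtx': array([[390.33196423,   0.        , 278.54783705],
       [  0.        , 390.33196423, 207.02428787],
       [  0.        ,   0.        ,   1.        ]]), 'dist': array([-0.03229639,  0.        ,  0.        ,  0.        ,  0.        ]), 'extrinsics': array([[ 0.89517666, -0.13541466,  0.42464294,  0.13388868],
       [-0.44560272, -0.29295264,  0.84594147, -0.68491553],
       [ 0.00984739, -0.9464891 , -0.32258551,  0.39275382],
       [ 0.        ,  0.        ,  0.        ,  1.        ]])}
```

View pics/top0.png

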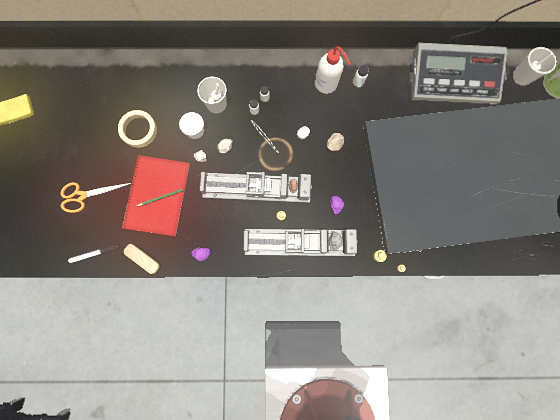

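View pics/side0.png

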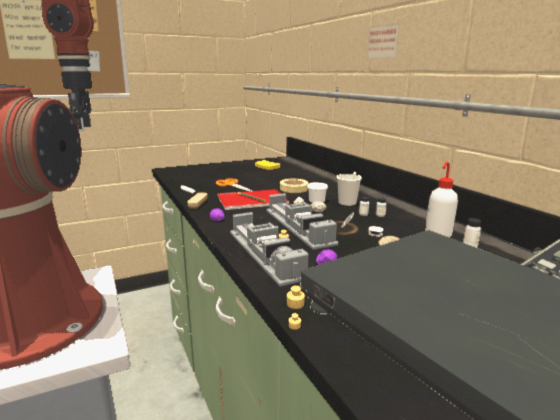

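The near clamp, top (300,242), holds a dark grey rock at (335,241). The far clamp, (255,186), holds a reddish rock at (292,185). The purple lumps at (201,254) and (337,204) are decoys. I'll confirm in an enlarged crop.

Run:
```python
import cv2
a=cv2.imread("pics/top0.png")[165:265,235:365]
cv2.imwrite("pics/c1.png",cv2.resize(a,None,fx=6,fy=6,interpolation=cv2.INTER_CUBIC))
```

```text
(no output)
```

View pics/c1.png

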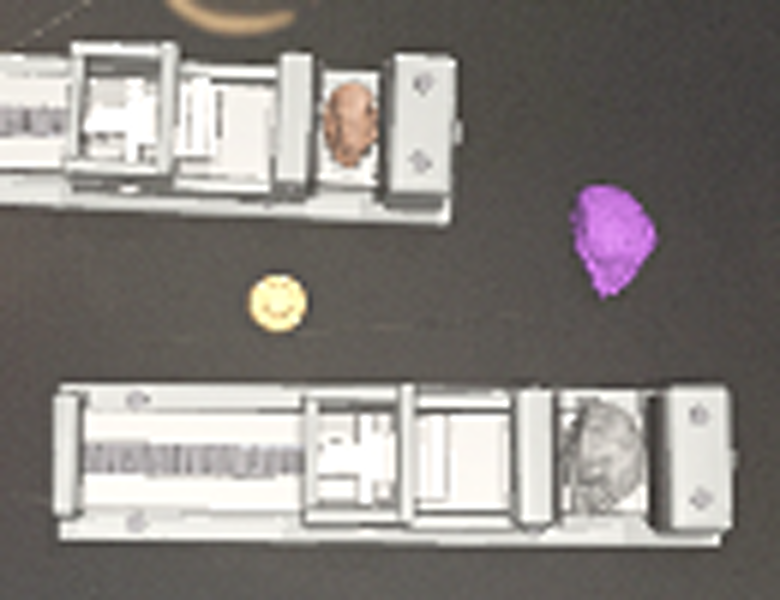

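The crop confirms it: the near clamp holds the large grey rock, with its cross wall at crop (407,455), roll at (434,457) and end stop at the left (68,455). The far clamp holds the small reddish rock.

```bash
cat > h.py <<'E'
import numpy as np,cv2
from plant import ctrl
def ray(n,uv,z,m=None):
    m=m or ctrl.camera_model(n)
    p=cv2.undistortPoints(np.array([[uv]],float),m["mtx"],m["dist"])[0,0]
    E=m["extrinsics"];d=E[:3,:3]@[p[0],p[1],1];o=E[:3,3]
    return o+d*(z-o[2])/d[2]
def crop(uv,o=(235,165),f=6): return ((uv[0]+.5)/f-.5+o[0],(uv[1]+.5)/f-.5+o[1])
E
python3 - <<'E'
from h import *
for n,p,z in [("stop outer top",(54,392),.052),("stop outer bot",(54,517),.052),("stop inner",(82,455),.052),("wall top",(408,384),.066),("wall bot",(408,525),.066),("roll",(434,457),.051),
 ("blockL t",(515,388),.058),("block bot",(515,525),.058),("block R",(554,455),.058),("fixedjawface",(668,455),.058),("fixed end",(730,455),.058),("base bl",(60,541),.01),("base br",(720,546),.01),("weight",(278,303),.027),("B wall b",(168,183),.066),("B base br",(450,222),.01)]:
    print(n,ray("top",crop(p),z).round(4))
E
```

```text
stop outer top [0.5067 0.2145 0.052 ]
stop outer bot [0.4525 0.214  0.052 ]
stop inner [0.4792 0.2021 0.052 ]
wall top [0.5079 0.0614 0.066 ]
wall bot [0.4475 0.0623 0.066 ]
roll [0.4778 0.0494 0.051 ]
blockL t [0.5069 0.0144 0.058 ]
block bot [0.4478 0.0158 0.058 ]
block R [ 0.4778 -0.0018  0.058 ]
fixedjawface [ 0.4776 -0.0511  0.058 ]
fixed end [ 0.4775 -0.0779  0.058 ]
base bl [0.4443 0.2145 0.01  ]
base br [ 0.4407 -0.0823  0.01  ]
weight [0.5494 0.1163 0.027 ]
B wall b [0.5964 0.1646 0.066 ]
B base br [0.5895 0.0366 0.01  ]
```

>>> apply_moves(
  series=[
    [0,0,0,-38,-37,0,0],
    [0,0,0,-38,-37,0,0],
    [0,0,0,-38,-37,0,0],
    [0,0,0,-38,-37,0,0],
    [0,0,0,-38,-37,0,0],
    [0,0,0,-38,-37,0,0],
    [0,0,0,-38,-37,0,0],
    [0,0,0,-38,-37,0,0],
    [0,0,0,-38,-37,0,0],
    [0,0,0,-38,-37,0,0],
    [0,0,0,-38,-37,0,0],
    [0,0,0,-38,-37,0,0],
  ],
)

```text
time_s: 1.6
position: [0.48, 0.0473, 0.2421]
orientation: [-0.0, 0.114, 0.994, 0.0]
wrist_force: [0.7, 0.7, -0.0]
finger_gap: -0.001
gripper_force: 0.0
```

>>> apply_moves(
  series=[
    [0,0,0.17,0,0,0,0],
    [0,0,0.17,0,0,0,0],
    [0,0,0.17,0,0,0,0],
    [0,0,0.17,0,0,0,0],
    [0,0,0.17,0,0,0,0],
    [0,0,0.17,0,0,0,0],
    [0,0,0.17,0,0,0,0],
    [0,0,0.164,0,0,0,0],
    [0,0,0,0,0,0,0],
  ],
)

```text
time_s: 2.72
position: [0.4793, 0.049, 0.242]
orientation: [-0.0, 0.711, 0.704, -0.0]
wrist_force: [0.6, 0.2, 0.1]
finger_gap: -0.001
gripper_force: 0.0
```

Run:
```python
from h import *
import pickle
s=ctrl.sense();print(s["time_s"],s["position"],s["orientation"],s["finger_gap"],s["wrist_force"],s["qpos"])
m=ctrl.camera_model("wrist");im=ctrl.camera("wrist");print(m["extrinsics"])
pickle.dump(m,open("w1.pkl","wb"));cv2.imwrite("pics/w1.png",im[:,:,::-1])
```

```text
2.725 [0.47927286 0.04904671 0.24197829] [-2.57409323e-04  7.10593440e-01  7.03602783e-01 -1.43851003e-04] -0.0011683976582359786 [0.61368184 0.22950307 0.09570416] [-1.70419751e-01 -2.57306911e-01 -2.47900850e-01  1.58078856e+00
  6.49272967e-05  1.41026288e+00]
[[ 0.99996358 -0.00775657 -0.00356084  0.48054417]
 [-0.0084262  -0.96357003 -0.2673234   0.11552242]
 [-0.00135761  0.26734367 -0.96360029  0.37343867]
 [ 0.          0.          0.          1.        ]]
```

View pics/w1.png

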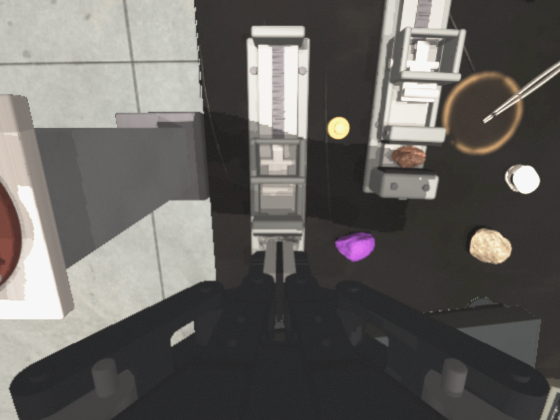

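The wrist picture shows clamp a at columns 250–310, end stop at row 32, wall near row 180, and the closed fingertips at about (280,260). I'll enlarge it.

Run:
```python
import cv2
a=cv2.imread("pics/w1.png")[130:260,235:325]
a=cv2.convertScaleAbs(a,alpha=1.3,beta=10)
cv2.imwrite("pics/c2.png",cv2.resize(a,None,fx=4.6,fy=4.6,interpolation=cv2.INTER_CUBIC))
```

```text
(no output)
```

View pics/c2.png

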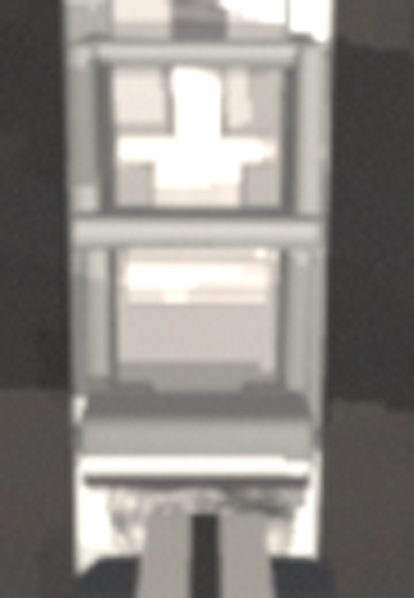

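Run:
```python
from h import *
import pickle
m=pickle.load(open("w1.pkl","rb"));c=lambda p:crop(p,(235,130),4.6)
for n,p,z in [("wall L",(75,246),.066),("wall R",(328,246),.066),("wall +y edge if top",(200,217),.066),("roll hi",(200,263),.051),("roll lo",(200,303),.051),("block y417",(200,418),.058),("block 455",(200,455),.058),("block480",(200,480),.058),("hood back",(200,38),.06)]:
    print(n,ray(0,c(p),z,m).round(4))
for n,p,z in [("stop near edge",(278,37),.052),("stop far",(278,26),.052),("stop L",(252,32),.052),("stop R",(304,32),.052)]: print(n,ray(0,p,z,m).round(4))
```

```text
wall L [0.4492 0.0573 0.066 ]
wall R [0.5085 0.0568 0.066 ]
wall +y edge if top [0.4786 0.0639 0.066 ]
roll hi [0.4784 0.0499 0.051 ]
roll lo [0.4783 0.0398 0.051 ]
block y417 [0.4781 0.012  0.058 ]
block 455 [0.478  0.0023 0.058 ]
block480 [ 0.4779 -0.0044  0.058 ]
hood back [0.479  0.1043 0.06  ]
stop near edge [0.4797 0.2016 0.052 ]
stop far [0.4798 0.2114 0.052 ]
stop L [0.4541 0.2063 0.052 ]
stop R [0.5055 0.2059 0.052 ]
```

>>> apply_moves(
  series=[
    [0,0,0,-5,-0.5,0,0],
    [0,0,0,0,0,45,0],
    [0,0,0,0,0,45,0],
    [0,0,0,0,0,45,0],
    [0,0,0,0,0,25,0],
    [0,0,0,0,0,5,0],
    [0,0,0,0,0,0,0],
    [0,0,0,0,0,0,0],
  ],
)

```text
time_s: 3.78
position: [0.4799, 0.0438, 0.0788]
orientation: [0.001, 0.711, 0.703, 0.001]
wrist_force: [-1.1, -0.5, 0.0]
finger_gap: -0.001
gripper_force: 0.0
```

Run:
```python
from h import *
s=ctrl.sense();print(s["position"],s["wrist_force"])
im=ctrl.camera("side")[:,:,::-1];im2=ctrl.camera("wrist")[:,:,::-1]
a=cv2.resize(im[190:290,220:345],(500,400),interpolation=cv2.INTER_CUBIC);b=cv2.resize(im2[120:320,210:350],(280,400),interpolation=cv2.INTER_CUBIC)
cv2.imwrite("pics/c3.png",np.hstack([a,b]))
```

```text
[0.47988111 0.04381408 0.07882881] [-1.05757156 -0.48867275  0.01823318]
```

View pics/c3.png

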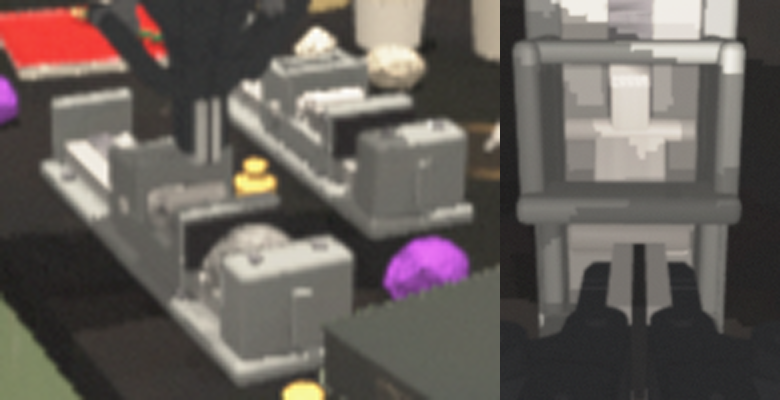

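The crop shows the fingertips centred over the recess, just on the near side of the cross wall, with room on both sides. Next I'll press down gently.

>>> apply_moves(
  series=[
    [0,0,0,0,0,10,0],
    [0,0,0,0,0,4,0],
    [0,0,0,0,0,3,0],
    [0,0,0,0,0,3,0],
    [0,0,0,0,0,0,0],
    [0,0,0,0,0,0,0],
  ],
)

```text
time_s: 4.62
position: [0.4791, 0.0439, 0.0575]
orientation: [0.0, 0.711, 0.703, 0.0]
wrist_force: [-1.8, -3.5, 4.1]
finger_gap: 0.001
gripper_force: 2.1
```

>>> apply_moves(
  series=[
    [0,0,0,0,0,2,0],
    [0,0,0,0,0,1.5,0],
    [0,0,0,0,0,0,0],
    [0,0,0,0,0,0,0],
  ],
)

```text
time_s: 5.12
position: [0.4792, 0.044, 0.0542]
orientation: [0.0, 0.711, 0.703, 0.0]
wrist_force: [-0.7, -1.3, 4.8]
finger_gap: 0.003
gripper_force: 2.7
```

>>> apply_moves(
  series=[
    [0,0,0,0,0,0.7,0],
    [0,0,0,2,0,0,0],
    [0,0,0,4,0,0,0],
    [0,0,0,5,0,0,0],
    [0,0,0,5,0,0,0],
    [0,0,0,0,0,0,0],
  ],
)

```text
time_s: 5.88
position: [0.4794, 0.0605, 0.0534]
orientation: [0.0, 0.711, 0.703, 0.001]
wrist_force: [-0.8, 0.4, 5.1]
finger_gap: -0.0
gripper_force: 2.6
```

>>> apply_moves(
  series=[
    [0,0,0,6,0,0,0],
    [0,0,0,7,0,0,0],
    [0,0,0,7,0,0,0],
    [0,0,0,7,0,0,0],
    [0,0,0,7,0,0,0],
    [0,0,0,7,0,0,0],
    [0,0,0,7,0,0,0],
    [0,0,0,7,0,0,0],
    [0,0,0,7,0,0,0],
    [0,0,0,7,0,0,0],
  ],
)

```text
time_s: 7.12
position: [0.4803, 0.1292, 0.0536]
orientation: [0.0, 0.711, 0.703, 0.0]
wrist_force: [-1.0, -2.6, 5.2]
finger_gap: 0.0
gripper_force: 2.9
```

Force is −2.6 N, so the jaw is sliding freely. I'll ease it towards the stop.

>>> apply_moves(
  series=[
    [0,0,0,4,0,0,0],
    [0,0,0,4,0,0,0],
    [0,0,0,3,0,0,0],
    [0,0,0,2,0,0,0],
    [0,0,0,1,0,0,0],
    [0,0,0,1,0,0,0],
  ],
)

```text
time_s: 7.88
position: [0.4807, 0.1438, 0.0537]
orientation: [0.001, 0.711, 0.703, 0.0]
wrist_force: [-0.6, -4.7, 7.5]
finger_gap: -0.002
gripper_force: 3.2
```

>>> apply_moves(
  series=[
    [0,0,0,1,0,0,0],
    [0,0,0,1,0,0,0],
    [0,0,0,1,0,0,0],
    [0,0,0,0,0,0,0],
  ],
)

```text
time_s: 8.38
position: [0.4807, 0.1443, 0.0538]
orientation: [0.003, 0.712, 0.703, -0.002]
wrist_force: [-1.4, -20.0, 8.2]
finger_gap: -0.001
gripper_force: 11.1
```

The end stop is reached: 20 N, with the pose stalled. I'll take off the preload and lift straight up.

>>> apply_moves(
  series=[
    [0,0,0,-2,0,0,0],
    [0,0,0,0,0,-3,0],
    [0,0,0,0,0,-6,0],
    [0,0,0,-1,0,-8,0],
    [0,0,0,0,0,-20,0],
    [0,0,0,0,0,-40,0],
    [0,0,0,0,0,-50,0],
    [0,0,0,0,0,-40,0],
    [0,0,0,0,0,0,0],
    [0,0,0,0,0,0,0],
  ],
)

```text
time_s: 9.62
position: [0.4798, 0.1443, 0.2195]
orientation: [-0.0, 0.711, 0.703, 0.0]
wrist_force: [1.2, -0.0, -0.3]
finger_gap: -0.005
gripper_force: 0.0
```

Run:
```python
from h import *
im=ctrl.camera("side")[:,:,::-1];im2=ctrl.camera("top")[:,:,::-1]
a=cv2.resize(im[190:290,220:345],(400,320),interpolation=cv2.INTER_CUBIC);b=cv2.resize(im2[165:265,235:360],(400,320),interpolation=cv2.INTER_CUBIC)
cv2.imwrite("pics/c4.png",np.hstack([a,b]))
```

```text
(no output)
```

View pics/c4.png

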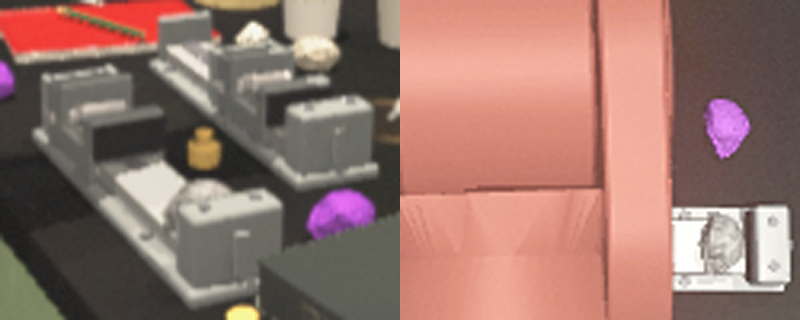

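The crop shows jaw a back against its end stop, side crop (85,90). The large rock is still at its place, (200,200), the other clamp is unchanged, and the arm is clear. I'll hand in.

```bash
python3 -c "
from plant import ctrl
print(ctrl.sign_off())"
```

```text
the job is handed in; nothing more can be done
None
```

The clamp holding the larger rock is open: I pushed its jaw back until it stalled against the end stop (about 20 N) and let the lever go; the last pictures show the large rock and the other clamp unmoved, and the job is handed in, with no verdict returned.

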